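# Unlock the figure chest with its panel key

### The job

Unlock the pine figure chest for the club evening: take the key from the tool rack, put it in the lock on the chest's lid, rock it gently to and fro until it drops fully home, then turn it anticlockwise until the bolt is drawn clear of its keep. Leave the key standing in the lock, never force it, and leave everything else on the table where it stands.

Things in the scene. Friction and masses are not known exactly. Their poses are not given: they have to be found in the camera images.
- key: Plain steel panel key, about 0.12 kg, standing bit down in the tool rack. Origin: centre of its lower end; z up along the key. From there up: flat bit, 22 mm wide along x, 4 mm thick, 9.5 mm high, alike both ways round; round nose, diameter 22, to 23.5 mm; stop collar, diameter 36, to 28.5 mm; shank, diameter 12, to 60 mm; flat paddle grip to 105 mm.
- key_grip (a point): Middle of the key's paddle grip, 82.5 mm above the key's lower end, axes as the key's. The paddle is 40 mm wide along x, 12 mm thick along y, 45 mm high, in one plane with the bit. In the rack the paddle stands within 0.4 rad of the rack's x axis; the collar rests on the rack's top and the nose has 1.3 mm play all round in its hole.
- key_tip (a point): Centre of the key's lower end (the key's origin), axes as the key's.
- rack: Fixed wooden tool rack, 200 mm along x, 70 mm along y, 40 mm high; origin at the centre of its underside. The key stands in the hole at x = +60 mm, y = 0; three hobby tools with round handles, up to 112 mm above the table, are fixed at x = -80 to -45 mm.
- chest: Fixed pine chest, 300 mm along x, 360 mm along y, 110 mm high; origin at the centre of its underside. On its lid a grey steel rim lock, 80 mm along x, 100 mm along y, 34 mm high; on the fixed rail at the +y side, 6 mm from the lock case, its keep, a steel staple 24 mm high. The lock is delicate: a press of 4 to 8 N is ample, more than 40 N between key and lock is forcing it.
- keyhole (a point): Centre of the round keyhole's mouth in the lock's upper face, 144 mm above the table, z up, axes as the chest's. Hole diameter 24 mm with a countersunk mouth, 29.6 mm wide and 3 mm deep. When bit and slot agree (see lock_floor) the key drops until its collar lies on the face, its lower end 23.5 mm below it.
- lock_floor (a point): On the keyhole's axis, 16 mm below the face: here the bit meets the follower. Its slot (26 x 5.8 mm) lies at an unmeasured angle, 1.2 rad clockwise to 0.6 rad anticlockwise (from above) of the chest's x axis, lets the bit drop when they agree to about 0.1 rad, turns against 0.09 N m; a hard press drags it. Key home, turn it anticlockwise to a firm stop, slot 1.75 rad from the chest's x.
- bolt (a joint): Brass bolt of the lock, 18 mm wide, along the chest's y, in m. 0 = thrown: 16 mm out of the lock case, 10 mm of it inside the keep. Grows as it is drawn back, only in the last 1 rad of the key's turn; about 0.0155 at the stop; from 0.011 on it is clear of the keep. The key's bit has about 0.08 rad of play in the slot either way.
- walker: Small grey gaming figure on a round base 32 mm wide, 46 mm high, standing loose on the chest's lid; origin at the centre of its underside. Bystander.
- low_house: Model brick house, 80 x 80 x 60 mm (roof block to 68 mm), loose on the table; origin at the centre of its underside. Bystander.
- tower_block: Model tower block, 90 x 100 x 170 mm, loose on the table; origin at the centre of its underside. Bystander.
- tenement: Model tenement, 80 x 140 x 100 mm, loose on the table; origin at the centre of its underside. Bystander.
- paint_pot_a: Paint pot, 32 mm wide, 42 mm high, white cap, loose on the table; origin at the centre of its underside. Bystander.
- paint_pot_b: Paint pot, 32 mm wide, 42 mm high, black cap, loose on the table; origin at the centre of its underside. Bystander.
- tape_measure: Tape measure, 62 x 34 x 58 mm, loose on the table; origin at the centre of its underside. Bystander.
Mind the look-alikes: they are no part of the job. What is shaped like the key but pink is not meant.

How it is judged:
By the outcome, as a careful person would: the job done as asked, in the order asked, and still so for the second after the job is handed in, with the robot touching nothing.
It also fails if it takes over 72 s, if anything falls off the work surface, if the arm or the gripper's body presses on something with over 40 N, if the wrist force passes 120 N, or if a joint passes its speed limit or range.

### The arm

A 7-joint arm with a two-finger parallel gripper is mounted at the origin on the work surface. World frame = base frame: x ahead of the robot, y to its left, z up, the work surface at z = 0. Lengths are in m, angles in rad, forces in N, time in s.
With the tool pointing down it reaches from about 0.425 to 0.925 m from the base axis. Payload 6.8 kg.
Tool frame: the origin (TCP) lies at the very end of the fingers, on their centre line; the grasp point (between the pads) lies bot.grip_point_offset behind it (bot.grip_point_offset is the distance from the TCP to the grasp point, in m); z points along the fingers, y is the line along which they close (so a half turn about z gives the same grasp; the last joint's range is limited). The gripper opens to 85 mm and grips with 20 to 120 N. Pads are 22 mm wide; open, the fingers measure 114 mm over their backs; the gripper's body (76 mm by 85 mm) begins 54 mm behind the grasp point. The pads swing forward as they close: fully open they stand 13 mm farther back than shut.
Start: joints at [1.002, 0.477, 0.022, 1.555, -0.011, 1.109, -0.083], TCP at [0.3, -0.605, 0.231] pointing down, gripper open.
Joint ranges: [-2.96, 2.96], [-0.34, 2.1], [-1.41, 1.46], [0.24, 2.44], [-1.37, 4.51], [0.17, 1.92], [-2.96, 2.96]. Speed limits (rad/s): [2.39, 2.39, 3.14, 3.14, 3.14, 3.14, 3.14].

### API

Orientations are given as a unit quaternion [w, x, y, z].
In Python, from station import bot, imaging gives the robot as it stands. The module is installed in compiled form; this text tells all that it offers.
- The arm moves only by the tool carry_out, never from a script. Its argument "targets" is one flat list of numbers, 5 for each row, row after row: the closure in counts, from 0 (fully open) to 255 (shut), then the shift along the world's x, y, z in mm, then the turn about the world's z in degrees. A call has 1 to 20 rows; each row shifts and turns the commanded pose from where the row before left it; what a row does not reach is not made up. A row lasts 1/10 s, in which the tool goes at most 50 mm and 8.59 degrees, less where a joint would pass 70% of its speed; a pose out of reach is approached as far as the arm can. A call is refused whole if a number of a shift passes 50 or a number of a turn 8.59, either way. A call with a gripper value outside its range is refused whole. The fingers move at their own pace and stop on an object; "newtons" is the grip in N (left out, the last holds). Time passes only in rows, so rows that do not move let the fingers close. It gives the time, the measured TCP pose, the force, the opening and the grip force at its end, in the units of the state.
- bot.get_obs(): the state, without advancing time (a new reading comes with each control period).
- imaging.read_camera(name): name is "scene" or "side" or "wrist"; returns a dict with "frame" (384x512x3 uint8, red, green, blue), "fov_y" (degrees; the focal length in pixels is half the picture's height over the tangent of half this angle, whatever the lens; pixels are square), "cx", "cy" (the principal point, pixels), "pose" (4x4, takes a point from camera to world coordinates); the wrist camera has in their place "tool_from_camera" (4x4, takes a point from camera to tool coordinates, whose origin is the TCP and whose axes are the flange's). Camera axes: x right, y up, looking along -z (the intrinsics and any distortion apply to the point x, -y, -z); pixel columns grow to the right and rows downward; lengths in m; the calibration is good to about 2 mm. A picture is of the moment at which its call begins: read the wrist's pose just before it. There is no depth.
- bot.hand_in(): hands the job in; it is judged then, once.
The state is a dict: "t": time; "q": joint angles; "joint_vel": joint speeds; "joint_torque": joint torques, N m; "eef_pos": TCP position; "tool_rot": TCP orientation; "contact_force": force on the tool from outside, world axes, zero at the start; "torque": the same for the moment, N m; "gripper_width": opening from 0.0 (shut) to 1.0 (fully open); "grasp_force": force on a finger pad.
Only numpy, scipy, OpenCV 4.12 (cv2) and the standard library are available. Lean on these libraries where they do the work, as an engineer would, in place of code of your own. Each camera call takes 0.05 s, during which the arm holds its last target. There are 200 camera calls.

## Working session

There is one attempt and no reset: what is moved stays moved. The work goes in short steps, Python scripts to look and compute and a tool call to move; the robot and the scene stay as the last step left them, time stands still between calls to the robot, and variables do not carry over. Pictures are saved under pics/ and viewed, at most 10 in all, crops included, and the job is handed in when it is done.

Besides the shell and the picture viewer there is one more tool, called after ">>>" as name(argument=value, ...) on one line, values as JSON. carry_out: Moves the arm, as the interface text tells. Its arguments: {"type":"object","properties":{"targets":{"type":"array","items":{"type":"number"}},"newtons":{"type":"number"}},"required":["targets"]}

```bash
mkdir -p pics
cat > h.py <<'E'
import numpy as np, cv2
from station import bot, imaging
def cam(n):
    o=bot.get_obs(); c=imaging.read_camera(n); return o,c
def save(c,name,crop=None,s=1):
    f=c["frame"][:,:,::-1]
    if crop: f=f[crop[1]:crop[3],crop[0]:crop[2]]
    cv2.imwrite("pics/"+name,cv2.resize(f,None,fx=s,fy=s,interpolation=cv2.INTER_CUBIC))
E
python3 - <<'E'
from h import *
for n in("scene","side","wrist"):
    o,c=cam(n); print(n,{k:(np.round(v,4).tolist() if k!="frame" else v.shape) for k,v in c.items()}); save(c,n+"0.png",s=1.5)
    np.save(n+"0.npy",c["frame"])
print(o, bot.grip_point_offset)
a=[cv2.imread(f"pics/{n}0.png") for n in("scene","side")]
E
```

```text
scene {'frame': (384, 512, 3), 'fov_y': 43.2792, 'cx': 248.1284, 'cy': 189.8797, 'pose': [[-0.21, -0.8103, 0.5471, 1.3652], [0.9777, -0.1785, 0.1109, 0.1319], [0.0079, 0.5582, 0.8297, 1.4473], [0.0, 0.0, 0.0, 1.0]]}
side {'frame': (384, 512, 3), 'fov_y': 57.703, 'cx': 255.0165, 'cy': 191.1612, 'pose': [[-0.935, 0.1746, -0.3085, 0.1034], [-0.3545, -0.4492, 0.8201, 1.0627], [0.0046, 0.8762, 0.4819, 0.7751], [0.0, 0.0, 0.0, 1.0]]}
wrist {'frame': (384, 512, 3), 'fov_y': 66.1208, 'cx': 251.3955, 'cy': 194.0668, 'tool_from_camera': [[-0.001, 0.9523, 0.3053, 0.0784], [1.0, 0.001, 0.0004, -0.0001], [0.0001, 0.3053, -0.9523, -0.1428], [0.0, 0.0, 0.0, 1.0]]}
{'t': 0.1, 'q': array([ 1.00190838,  0.47771129,  0.02236168,  1.55633839, -0.01149486,
        1.10935351, -0.08309423]), 'joint_vel': array([-0.00063793, -0.00262924, -0.00077955, -0.00265631,  0.00105518,
       -0.00061125,  0.00019093]), 'joint_torque': array([ 4.45871367e-03, -5.97758067e+01,  1.61375351e+00, -2.81953347e+01,
        1.28751813e-02,  4.97459143e-03,  3.84910749e-06]), 'eef_pos': array([ 0.29987696, -0.60412305,  0.23043345]), 'tool_rot': array([-8.00646919e-04,  9.73574863e-01,  2.28366543e-01, -2.57510082e-04]), 'contact_force': array([-0.37950381,  1.00504487, -1.04080567]), 'torque': array([-0.00290779,  0.03990419,  0.02929494]), 'grasp_force': 0.0, 'gripper_width': 0.997930205852456} 0.0187
```

View pics/scene0.png

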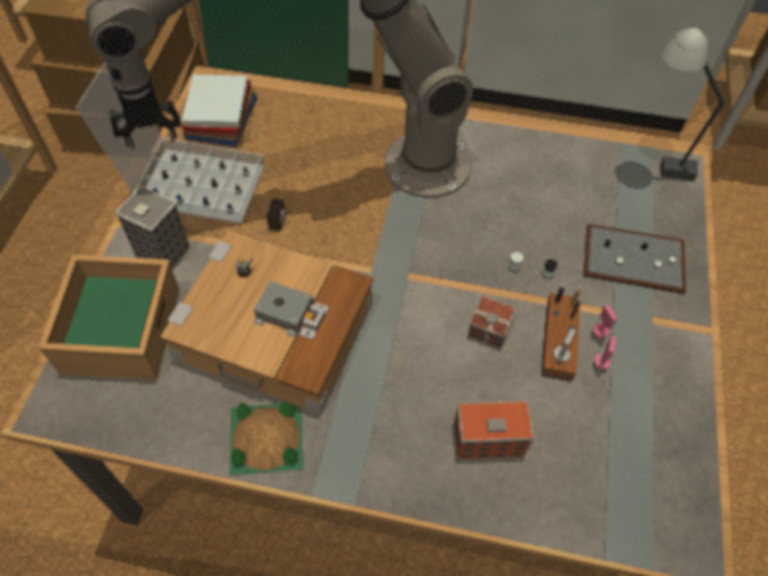

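View pics/side0.png

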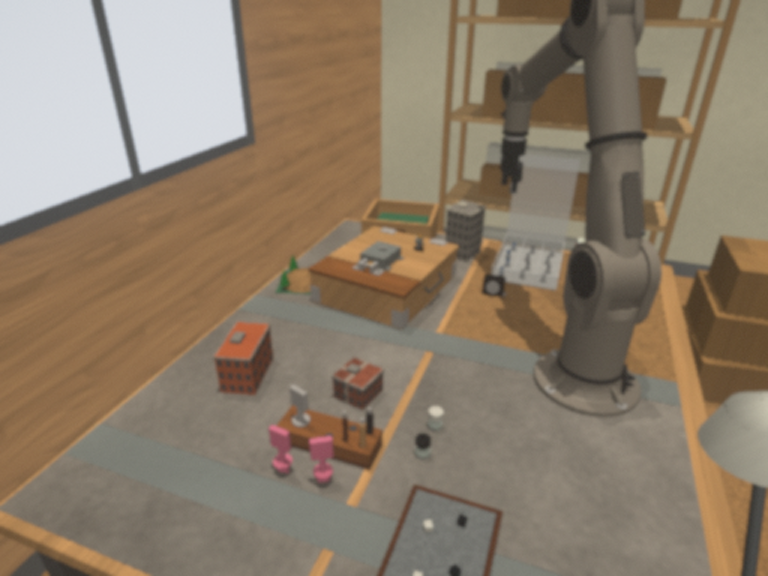

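Scene (1.5× pixels): the grey steel key stands in the rack with its collar at (563,352) and paddle at (570,336). Two pink look-alikes stand beside the rack at (604,322) and (606,353), and the fixed tools are at (559,297) and (575,300). The keyhole is at (279,302) on the lock. In the side view the grey key is at (300,405) and the pink ones at (281,447) and (321,457). I choose the grey one in the rack.

```bash
cat >> h.py <<'E'
from scipy.spatial.transform import Rotation as R
def ray(c,u,v,o=None):
    f=192/np.tan(np.radians(c["fov_y"]/2))
    d=np.array([(u-c["cx"])/f,-(v-c["cy"])/f,-1])
    if "pose" in c: P=np.array(c["pose"])
    else:
        q=o["tool_rot"]; T=np.eye(4); T[:3,:3]=R.from_quat([q[1],q[2],q[3],q[0]]).as_matrix(); T[:3,3]=o["eef_pos"]
        P=T@np.array(c["tool_from_camera"])
    return P[:3,3],P[:3,:3]@d
def onz(c,u,v,z,o=None):
    p,d=ray(c,u,v,o); return p+d*(z-p[2])/d[2]
E
python3 - <<'E'
from h import *
o,s=cam("scene"); o,d=cam("side")
k=1/1.5
for nm,u,v,z in [("collar",563,353,.045),("paddle top",571,330,.1215),("keyhole",279,302,.144),("rackA",555,293,.04),("rackB",581,293,.04),("rackC",577,377,.04),("rackD",545,372,.04),
 ("chest TL",240,236,.11),("chest BL",168,335,.11),("chestBR",312,393,.11),("chestTR",372,277,.11),("pink1",603,335,.0),("pink2",604,367,.0),("walker",244,272,.11),("house",490,325,.06),("tower",150,205,.17),("lock TL",270,283,.144),("lock TR",312,296,.144),("lockBL",257,312,.144),("lockBR",298,327,.144)]:
    print(nm,onz(s,u*k,v*k,z).round(3))
for nm,u,v,z in [("collar",301,421,.045),("paddle top",299,390,.1215),("keyhole",381,250,.144)]: print("side",nm,onz(d,u*k,v*k,z).round(3))
a=cv2.resize(s["frame"][180:270,345:435,::-1],None,fx=6,fy=6,interpolation=cv2.INTER_CUBIC)
cv2.imwrite("pics/c1.png",a)
E
```

```text
collar [0.527 0.391 0.045]
paddle top [0.513 0.39  0.122]
keyhole [ 0.592 -0.227  0.144]
rackA [0.368 0.364 0.04 ]
rackB [0.355 0.423 0.04 ]
rackC [0.577 0.426 0.04 ]
rackD [0.579 0.357 0.04 ]
chest TL [ 0.416 -0.375  0.11 ]
chest BL [ 0.702 -0.442  0.11 ]
chestBR [ 0.767 -0.11   0.11 ]
chestTR [ 0.463 -0.052  0.11 ]
pink1 [0.433 0.487 0.   ]
pink2 [0.516 0.492 0.   ]
walker [ 0.511 -0.335  0.11 ]
house [0.499 0.225 0.06 ]
tower [ 0.417 -0.58   0.17 ]
lock TL [ 0.549 -0.259  0.144]
lock TR [ 0.562 -0.162  0.144]
lockBL [ 0.626 -0.265  0.144]
lockBR [ 0.642 -0.171  0.144]
side collar [0.526 0.393 0.045]
side paddle top [0.525 0.39  0.122]
side keyhole [ 0.589 -0.215  0.144]
```

View pics/c1.png

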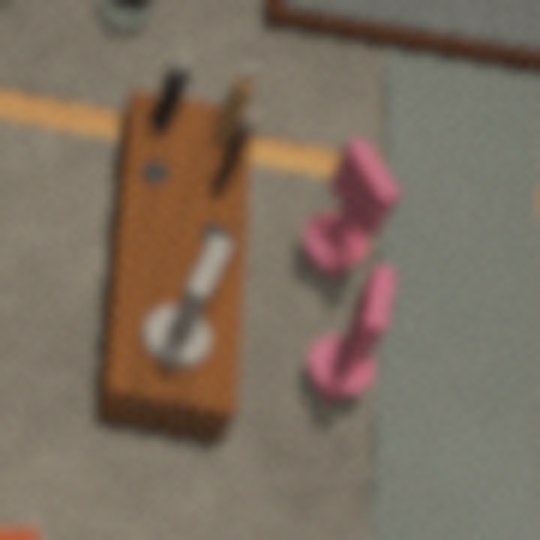

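The crop confirms it: the steel key with its round collar at crop (177,335) stands in the brown rack, and the two pink ones stand outside it to the right. On the way I pass over the lock to look at it with the wrist camera.

>>> carry_out(targets=[0, 15, 25, 10, 0, 0, 20, 27, 10, -2, 0, 20, 27, 10, -2, 0, 20, 27, 10, -2, 0, 20, 27, 10, -2, 0, 20, 27, 10, -2, 0, 20, 27, 8, -2, 0, 20, 27, 0, -2, 0, 20, 27, 0, -2, 0, 20, 27, 0, -2, 0, 20, 27, 0, -2, 0, 20, 27, 0, -2, 0, 20, 27, 0, -2, 0, 20, 27, 0, -2, 0, 15, 5, 0, 0, 0, 0, 0, 0, 0, 0, 0, 0, 0, 0], newtons=40)

```text
t: 1.95
eef_pos: [0.5896, -0.225, 0.299]
tool_rot: [0.0, 1.0, 0.003, -0.0]
contact_force: [-0.5, 0.3, 0.2]
gripper_width: 0.998
grasp_force: 0.0
```

Run:
```python
from h import *
o,c=cam("wrist"); print(o["eef_pos"],o["tool_rot"],o["q"].round(2),o["t"],o["contact_force"])
save(c,"w1.png",s=1.5); np.save("w1.npy",c["frame"])
import pickle; pickle.dump((o,c),open("w1.pkl","wb"))
```

```text
[ 0.5896036  -0.22496462  0.29896606] [ 3.77590568e-04  9.99994879e-01  3.13832100e-03 -4.99525968e-04] [ 0.33  0.36 -0.08  1.58  0.03  1.21 -1.33] 1.95 [-0.54550716  0.26002512  0.2496567 ]
```

View pics/w1.png

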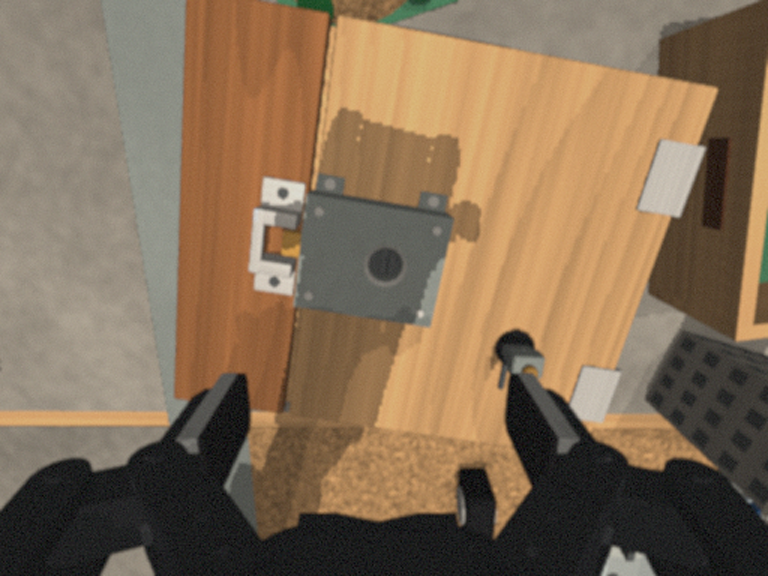

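The lock lies square below the camera: keyhole at (385,265), bolt and keep at (285,242), walker at (515,350). I move straight above the keyhole to look at the slot.

>>> carry_out(targets=[0, -25, 0, -25, 0, 0, -25, 0, -25, 0, 0, -25, 0, -25, 0, 0, 0, 0, 0, 0, 0, 0, 0, 0, 0])

```text
t: 2.5
eef_pos: [0.5141, -0.2251, 0.2245]
tool_rot: [0.0, 1.0, 0.002, -0.0]
contact_force: [0.1, 0.6, -0.6]
gripper_width: 1.0
grasp_force: 0.0
```

Run:
```python
from h import *
import pickle
o1,c1=pickle.load(open("w1.pkl","rb"))
print("w1 keyhole",onz(c1,385/1.5,265/1.5,.144,o1).round(4))
o,c=cam("wrist"); print(o["eef_pos"],o["q"].round(2))
pickle.dump((o,c),open("w2.pkl","wb"))
fs=[imaging.read_camera("wrist")["frame"].astype(float) for _ in range(6)]
f=np.mean(fs+[c["frame"]],0).astype(np.uint8)
g=cv2.cvtColor(f,cv2.COLOR_RGB2GRAY); np.save("w2.npy",f)
h=cv2.HoughCircles(cv2.GaussianBlur(g,(3,3),0),cv2.HOUGH_GRADIENT,1,10,param1=80,param2=15,minRadius=10,maxRadius=30)
print(h)
# predicted pixel of the keyhole
k=onz(c1,385/1.5,265/1.5,.144,o1); q=o["tool_rot"];T=np.eye(4);T[:3,:3]=R.from_quat([q[1],q[2],q[3],q[0]]).as_matrix();T[:3,3]=o["eef_pos"]
p=np.linalg.inv(T@np.array(c["tool_from_camera"]))@np.r_[k,1]; fl=192/np.tan(np.radians(c["fov_y"]/2))
u,v=c["cx"]+fl*p[0]/-p[2],c["cy"]-fl*p[1]/-p[2]; print(u,v)
u,v=int(u),int(v); a=f[max(v-25,0):v+25,u-25:u+25].astype(float)
b=np.clip(a*4,0,255).astype(np.uint8)[:,:,::-1]; full=f[max(v-75,0):v+75,u-75:u+75][:,:,::-1]
cv2.imwrite("pics/kh.png",np.hstack([cv2.resize(full,(400,400)),cv2.resize(b,(400,400),interpolation=cv2.INTER_CUBIC)]))
```

```text
w1 keyhole [ 0.5913 -0.2303  0.144 ]
[ 0.51405327 -0.22514664  0.22445733] [ 0.37  0.3  -0.08  1.83  0.03  1.01 -1.29]
[[[260.5 104.5  16.9]
  [377.5 196.5  20.8]
  [258.5 314.5  22.7]
  [270.5 304.5  20.3]
  [434.5 283.5  29.3]
  [257.5 287.5  20.3]
  [405.5 274.5  29.3]
  [144.5 280.5  22.7]
  [476.5 280.5  29.3]
  [328.5 325.5  21.3]
  [301.5 297.5  22.4]
  [356.5 282.5  19.4]
  [393.5 204.5  15.2]
  [421.5 281.5  27.1]
  [330.5 314.5  18. ]
  [446.5 284.5  12.1]
  [383.5 217.5  22.5]
  [285.5 298.5  15.6]
  [259.5 298.5  11.4]
  [102.5 314.5  19.2]
  [346.5 278.5  14.4]]]
259.15939094072263 100.97787507707237
```

View pics/kh.png

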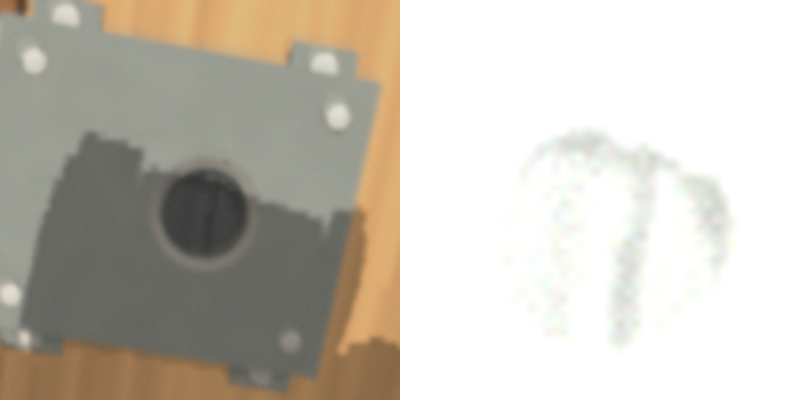

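The keyhole is at centre (about (205,213) in the left half), and in the enhanced crop a dark streak runs from (645,155) to (622,345). I check the hole's centre and the streak numerically.

Run:
```python
from h import *
import pickle
o,c=pickle.load(open("w2.pkl","rb")); f=np.load("w2.npy").astype(float).mean(2)
u0,v0=260,104
a=cv2.GaussianBlur(f,(0,0),.6)[v0-20:v0+21,u0-20:u0+21]
for r in a[::2]: print(" ".join("%3d"%x for x in r[::1]))
k=onz(c,260.5,104.5,.144,o); print(k)
```

```text
154 155 155 155 156 157 156 154 154 154 153 151 149 148 147 145 143 140 137 136 137 138 139 140 141 143 144 144 144 146 149 152 154 155 154 154 154 154 154 154 154
145 142 143 148 154 155 154 153 152 149 145 142 139 137 136 133 131 129 127 126 126 126 127 129 131 132 134 133 131 133 139 145 149 151 152 154 155 155 154 155 155
130 124 125 133 140 142 142 140 135 130 128 127 127 125 121 115 110 104 100  97  96  98  99 101 105 110 116 123 127 132 136 140 142 144 147 149 152 153 155 155 155
106 104 106 107 109 110 110 108 105 103 102 102  99  91  82  76  72  69  67  66  68  75  80  84  82  82  86  91  99 109 119 127 134 139 142 144 147 150 153 155 155
100 102 102 102 102 101  99  94  89  83  75  68  64  60  57  56  55  55  55  57  61  67  71  73  73  72  75  79  81  83  87  98 112 127 137 140 141 143 147 152 155
101 102 102 102 101  97  93  85  76  67  62  60  61  60  59  59  59  57  57  58  58  57  57  56  56  56  59  62  65  68  70  74  83 100 122 137 143 144 146 150 154
102 103 104 103  98  92  83  74  66  62  62  63  63  62  63  62  62  61  61  61  62  61  59  57  56  57  60  60  60 
[... 1681 characters left out ...]
04 101
102 102 102 105 109 114 118 119 116 109  98  87  78  71  68  69  69  69  68  66  63  61  63  66  69  71  72  75  77  82  90  99 107 112 113 112 109 105 103 101 101
103 102 102 102 104 106 110 115 118 119 117 112 105  98  91  86  82  81  79  77  75  73  74  77  81  85  89  94 100 105 110 112 113 113 110 106 104 102 101 100 100
101 101 101 102 102 102 103 105 109 113 117 118 118 117 116 114 111 108 106 104 102 101 101 104 107 110 113 115 116 116 115 113 110 106 103 101 100 100 100 101 100
101 101 101 101 101 101 101 101 101 103 107 110 112 115 117 118 119 119 119 119 118 118 117 117 117 117 115 114 112 109 107 105 103 100 100 100 100 100 100 100 100
[ 0.58889855 -0.231299    0.144     ]
```

>>> carry_out(targets=[0, 0, 20, 5, 0, 0, -2, 40, 5, 0, 0, -2, 42, 0, 0, 0, -2, 42, 0, 0, 0, -2, 42, 0, 0, 0, -2, 42, 0, 0, 0, -2, 42, 0, 0, 0, -2, 42, 0, 0, 0, -3, 42, 0, 0, 0, -3, 42, 0, 0, 0, -3, 42, 0, 0, 0, -3, 42, 0, 0, 0, -3, 42, 0, 0, 0, -3, 42, 0, 0, 0, -3, 40, 0, 0, 0, 0, 13, 0, 0, 0, 0, 0, 0, 0, 0, 0, 0, 0, 0])

```text
t: 4.65
eef_pos: [0.4807, 0.392, 0.234]
tool_rot: [0.001, 1.0, 0.003, 0.0]
contact_force: [0.0, -0.2, -0.5]
gripper_width: 1.004
grasp_force: 0.0
```

Run:
```python
from h import *
import pickle
o,c=cam("wrist"); print(o["eef_pos"],o["tool_rot"],o["q"].round(2),o["t"])
pickle.dump((o,c),open("w3.pkl","wb")); save(c,"w3.png",s=1.5)
```

```text
[0.48072799 0.39202565 0.23404913] [6.83867870e-04 9.99995159e-01 3.03536308e-03 1.46696109e-05] [-0.49  0.41 -0.39  1.67  0.17  1.09 -2.5 ] 4.65
```

View pics/w3.png

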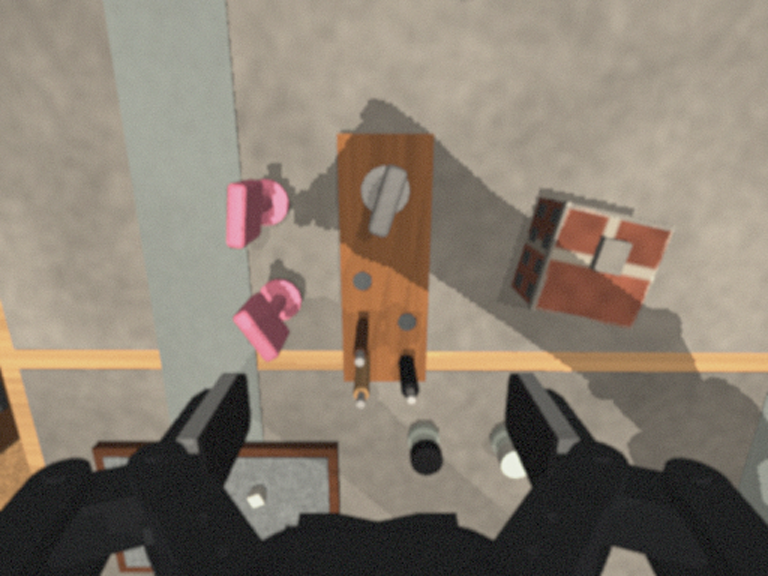

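The steel key is seen from above: paddle top from (397,169) to (380,235), collar centred at (385,191) on the rack; both pink look-alikes are to the left at (258,212) and (268,320).

Run:
```python
from h import *
import pickle
o,c=pickle.load(open("w3.pkl","rb")); f=c["frame"]
hsv=cv2.cvtColor(f,cv2.COLOR_RGB2HSV)
g=(hsv[:,:,1]<60)&(hsv[:,:,2]>60); m=np.zeros_like(g); m[100:165,232:282]=g[100:165,232:282]
n,l,st,ce=cv2.connectedComponentsWithStats(m.astype(np.uint8)); print(st[1:],ce[1:])
sc=1/1.5
a=onz(c,397*sc,169*sc,.1215,o);b=onz(c,380*sc,235*sc,.1215,o)
print(a,b,(a+b)/2,np.linalg.norm(a-b),np.arctan2(*(a-b)[[1,0]]))
print("collar",onz(c,385*sc,191*sc,.045,o))
```

```text
[[ 241  110   32   48 1048]] [[256.0601145  130.64503817]]
[0.54861583 0.38137347 0.1215    ] [0.51148973 0.39057656 0.1215    ] [0.53005278 0.38597501 0.1215    ] 0.03824975695861925 -0.24298917860751212
collar [0.52986101 0.38647471 0.045     ]
```

>>> carry_out(targets=[110, 12, -1.5, 0, -3.5, 110, 12, -1.5, 0, -3.5, 110, 13, -1.5, 0, -3.5, 110, 12, -1.5, -10, -3.5, 110, 0, 0, -24, 0, 110, 0, 0, -24, 0, 110, 0, 0, -24, 0, 110, 0, 0, -24, 0, 110, 0, 0, -24, 0, 110, 0, 0, -14, 0, 110, 0, 0, -10, 0, 110, 0, 0, 0, 0, 110, 0, 0, 0, 0], newtons=50)

```text
t: 6.0
eef_pos: [0.5298, 0.3875, 0.0812]
tool_rot: [-0.0, 0.993, -0.119, 0.0]
contact_force: [-0.7, 0.0, 0.3]
gripper_width: 0.571
grasp_force: 0.0
```

Run:
```python
from h import *
import pickle
o,c=cam("wrist"); print(o["eef_pos"],o["tool_rot"],o["q"].round(2),o["contact_force"])
save(c,"w4.png",s=1.5)
```

```text
[0.52979659 0.38745085 0.08118363] [-3.72221007e-04  9.92936455e-01 -1.18645849e-01  4.70378324e-04] [-0.52  0.62 -0.29  1.7   0.22  0.85 -2.72] [-0.74378945  0.02088591  0.25380028]
```

View pics/w4.png

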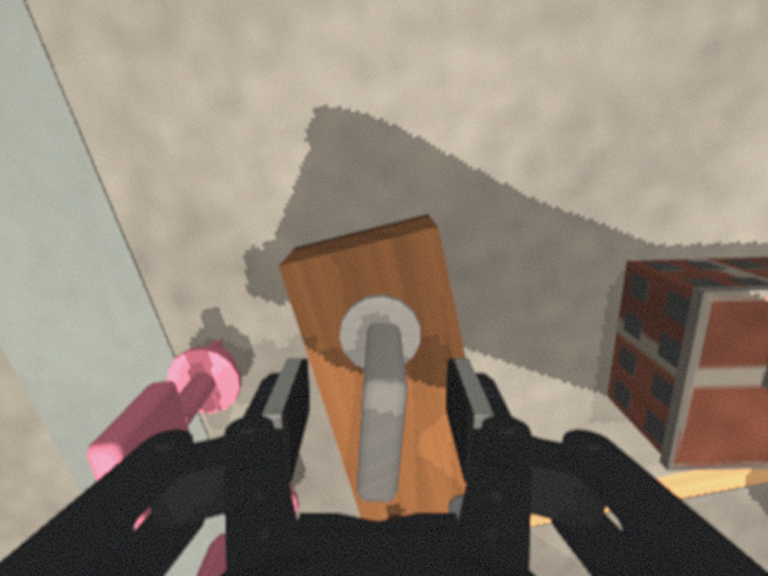

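The paddle stands between the fingers, near (382,430), centred and aligned, and the pink keys are clear of the left finger. Now I close and lift.

>>> carry_out(targets=[160, 0, 0, 0, 0, 190, 0, 0, 0, 0, 210, 0, 0, 0, 0, 255, 0, 0, 0, 0, 255, 0, 0, 0, 0, 255, 0, 0, 0, 0, 255, 0, 0, 0, 0], newtons=50)

```text
t: 6.75
eef_pos: [0.5295, 0.3875, 0.0808]
tool_rot: [-0.0, 0.993, -0.118, 0.0]
contact_force: [-0.4, -1.5, 5.5]
gripper_width: 0.133
grasp_force: 49.7
```

>>> carry_out(targets=[255, 0, 0, 5, 0, 255, 0, 0, 10, 0, 255, 0, 0, 20, 0, 255, 0, 0, 30, 0, 255, 0, -5, 35, 0, 255, 2, -20, 35, 0, 255, 4, -35, 35, 0, 255, 4, -40, 20, 0, 255, 4, -40, 10, 0, 255, 4, -40, 0, 0, 255, 4, -40, 0, 0, 255, 4, -40, 0, 0, 255, 4, -40, 0, 0, 255, 4, -40, 0, 0, 255, 4, -40, 0, 0, 255, 4, -40, 0, 0, 255, 4, -40, 0, 0, 255, 4, -40, 0, 0, 255, 4, -40, 0, 0, 255, 3, -40, 0, 0])

```text
t: 8.75
eef_pos: [0.586, -0.1939, 0.2807]
tool_rot: [-0.0, 0.993, -0.118, 0.0]
contact_force: [0.4, -0.8, -1.1]
gripper_width: 0.132
grasp_force: 48.8
```

>>> carry_out(targets=[255, 4, -30, 0, 0, 255, 3, -20, 0, 0, 255, 0, -5, 0, 0, 255, 0, 0, 0, 0, 255, 0, 0, 0, 0])

```text
t: 9.25
eef_pos: [0.5933, -0.2456, 0.2804]
tool_rot: [-0.001, 0.993, -0.117, -0.0]
contact_force: [-0.5, 0.6, -1.0]
gripper_width: 0.131
grasp_force: 48.8
```

Run:
```python
from h import *
import pickle
o,c=cam("wrist"); print(o["eef_pos"],o["tool_rot"],o["q"].round(2),o["contact_force"])
pickle.dump((o,c),open("w5.pkl","wb")); 
fs=[imaging.read_camera("wrist")["frame"].astype(float) for _ in range(4)]
cv2.imwrite("pics/w5.png",cv2.resize(np.mean(fs,0)[:,:,::-1].astype(np.uint8)[96:384,96:416],(800,720)[:2] and (666,600)))
```

```text
[ 0.59331435 -0.24558342  0.28039419] [-5.89088592e-04  9.93088269e-01 -1.17368379e-01 -8.41613376e-05] [ 0.35  0.39 -0.07  1.58  0.03  1.18 -1.53] [-0.47828954  0.56826311 -0.97032855]
```

View pics/w5.png

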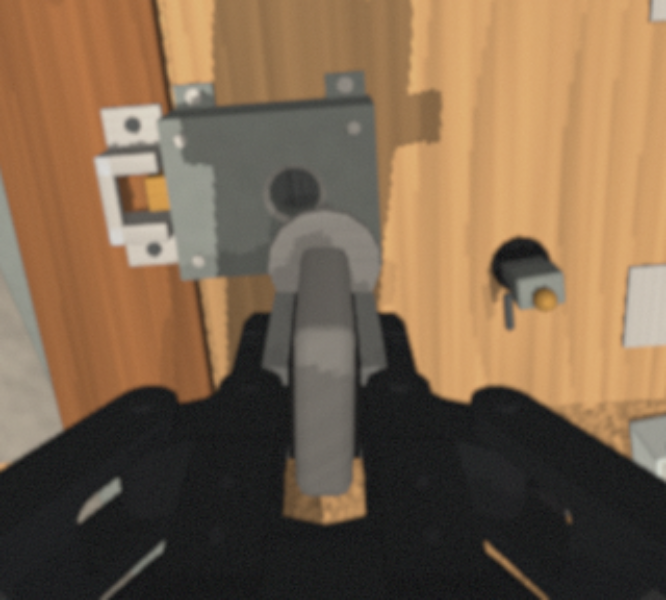

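The key is upright in the grip: collar centred near crop (324,262) with its edges at 270 and 379 and its top at 212. The keyhole is at (294,193), the bolt in the keep at (158,193), and the walker is untouched at (525,270). I measure collar and keyhole in the same picture, so the camera's calibration error cancels.

Run:
```python
from h import *
import pickle
from scipy.optimize import least_squares
o,c=pickle.load(open("w5.pkl","rb")); s=320/666
px=lambda u,v:(96+u*s,96+v*s)
k=onz(c,*px(294.5,193),.144,o); print("keyhole",k)
zc=o["eef_pos"][2]-.0643+.0285
# collar arc points: top, left, right sides -> circle of radius 18 at zc
P=[onz(c,*px(u,v),zc,o)[:2] for u,v in [(324,211),(271,250),(379,250),(286,226),(362,226),(270,258),(379,258)]]
r=least_squares(lambda x:[np.hypot(*(p-x[:2]))-.018 for p in P],o["eef_pos"][:2]); print("collar",r.x,r.fun.round(4),"tcp",o["eef_pos"])
print("shift mm",(k[:2]-r.x)*1e3)
# chest yaw from lock back edge / side
a=onz(c,*px(160,118),.144,o);b=onz(c,*px(372,101),.144,o); print("lock edge yaw",np.arctan2(*(a-b)[[1,0]])-np.pi/2, np.linalg.norm(a-b))
```

```text
keyhole [ 0.59102774 -0.23046882  0.144     ]
collar [ 0.59363502 -0.24576406] [ 0.0004 -0.0003 -0.0001  0.0001 -0.0002 -0.0006 -0.0007] tcp [ 0.59331435 -0.24558342  0.28039419]
shift mm [-2.60727962 15.29523947]
lock edge yaw -0.15616719783801924 0.0970320419730184
```

>>> carry_out(targets=[255, -1.3, 7.5, 0, 2, 255, -1.3, 7.8, 0, 2, 255, 0, 0, -15, 0, 255, 0, 0, -20, 0, 255, 0, 0, -20, 0, 255, 0, 0, -10, 0, 255, 0, 0, -4, 0, 255, 0, 0, -3, 0, 255, 0, 0, -3, 0, 255, 0, 0, 0, 0])

```text
t: 10.5
eef_pos: [0.5908, -0.2324, 0.2056]
tool_rot: [0.0, 0.996, -0.084, 0.0]
contact_force: [0.5, -0.3, -1.0]
gripper_width: 0.13
grasp_force: 48.8
```

>>> carry_out(targets=[255, 0, 1.8, 0, 0, 255, 0, 0, -2, 0, 255, 0, 0, -2, 0, 255, 0, 0, -2, 0, 255, 0, 0, 0, 0])

```text
t: 11.0
eef_pos: [0.5904, -0.2305, 0.1988]
tool_rot: [-0.0, 0.996, -0.084, -0.0]
contact_force: [1.4, 0.4, -1.0]
gripper_width: 0.137
grasp_force: 48.9
```

>>> carry_out(targets=[255, 0, 0, -2, 0, 255, 0, 0, -2, 0, 255, 0, 0, -1, 0, 255, 0, 0, 0, 0])

```text
t: 11.4
eef_pos: [0.5905, -0.2305, 0.194]
tool_rot: [-0.0, 0.996, -0.084, -0.0]
contact_force: [-0.0, -0.3, -1.5]
gripper_width: 0.131
grasp_force: 48.9
```

>>> carry_out(targets=[255, 0, 0, -1, 0, 255, 0, 0, -1, 0, 255, 0, 0, -1, 0, 255, 0, 0, 0, 0])

```text
t: 11.8
eef_pos: [0.5905, -0.2305, 0.1911]
tool_rot: [-0.0, 0.996, -0.084, -0.0]
contact_force: [-0.2, 1.1, -0.9]
gripper_width: 0.134
grasp_force: 48.9
```

>>> carry_out(targets=[255, 0, 0, -1, 0, 255, 0, 0, -1, 0, 255, 0, 0, 0, 0])

```text
t: 12.1
eef_pos: [0.5905, -0.2305, 0.1891]
tool_rot: [-0.0, 0.996, -0.084, -0.0]
contact_force: [-0.3, 0.1, -1.2]
gripper_width: 0.136
grasp_force: 48.9
```

>>> carry_out(targets=[255, 0, 0, -1, 0, 255, 0, 0, -1, 0, 255, 0, 0, 0, 0])

```text
t: 12.4
eef_pos: [0.5905, -0.2305, 0.1871]
tool_rot: [-0.0, 0.996, -0.084, -0.0]
contact_force: [-0.5, -0.5, -1.3]
gripper_width: 0.133
grasp_force: 48.9
```

>>> carry_out(targets=[255, 0, 0, -1, 0, 255, 0, 0, 0, 0])

```text
t: 12.6
eef_pos: [0.5905, -0.2305, 0.1862]
tool_rot: [-0.0, 0.996, -0.084, -0.0]
contact_force: [0.6, 0.2, -0.8]
gripper_width: 0.13
grasp_force: 48.9
```

>>> carry_out(targets=[255, 0, 0, -0.5, 2, 255, 0, 0, -0.5, 0, 255, 0, 0, 0, -4, 255, 0, 0, 0, 0, 255, 0, 0, 0, 2, 255, 0, 0, 0, 0])

```text
t: 13.2
eef_pos: [0.5906, -0.2305, 0.1853]
tool_rot: [0.0, 0.997, -0.083, 0.0]
contact_force: [-1.1, 0.0, -0.8]
gripper_width: 0.132
grasp_force: 48.8
```

>>> carry_out(targets=[255, 0, 0, -0.5, 0, 255, 0, 0, -0.5, 0, 255, 0, 0, 0, 0])

```text
t: 13.5
eef_pos: [0.5906, -0.2306, 0.1848]
tool_rot: [0.0, 0.996, -0.084, 0.0]
contact_force: [-2.0, 0.4, 2.2]
gripper_width: 0.135
grasp_force: 49.5
```

The collar met the face at TCP z 0.1848, just the height worked out for the key fully home. Now I turn anticlockwise, watching the forces.

>>> carry_out(targets=[255, 0, 0, 0, 2, 255, 0, 0, 0, 4, 255, 0, 0, 0, 4, 255, 0, 0, 0, 4, 255, 0, 0, 0, 4, 255, 0, 0, 0, 4, 255, 0, 0, 0, 4, 255, 0, 0, 0, 4, 255, 0, 0, 0, 0])

```text
t: 14.4
eef_pos: [0.5907, -0.2306, 0.1848]
tool_rot: [0.0, 0.984, 0.177, 0.0]
contact_force: [-1.6, 0.2, 3.2]
gripper_width: 0.135
grasp_force: 49.5
```

Run:
```python
from h import *
o=bot.get_obs(); q=o["tool_rot"]; print(o["eef_pos"],2*np.arctan2(q[2],q[1]),o["contact_force"],o["torque"],o["q"].round(2))
```

```text
[ 0.59071692 -0.2306184   0.18475829] 0.356317736577538 [-1.6079852   0.24405912  3.15491827] [ 0.11254395  0.56275043 -0.00250608] [ 0.42  0.46 -0.2   1.69  0.11  1.   -1.03]
```

>>> carry_out(targets=[255, 0, 0, 0, 4, 255, 0, 0, 0, 4, 255, 0, 0, 0, 4, 255, 0, 0, 0, 4, 255, 0, 0, 0, 4, 255, 0, 0, 0, 4, 255, 0, 0, 0, 4, 255, 0, 0, 0, 4, 255, 0, 0, 0, 4, 255, 0, 0, 0, 4, 255, 0, 0, 0, 4])

```text
t: 15.5
eef_pos: [0.5909, -0.2308, 0.1848]
tool_rot: [0.0, 0.846, 0.533, 0.0]
contact_force: [-1.7, -0.0, 4.1]
gripper_width: 0.135
grasp_force: 49.5
```

Run:
```python
from h import *
o=bot.get_obs(); q=o["tool_rot"]; print(o["eef_pos"],2*np.arctan2(q[2],q[1]),o["contact_force"],o["torque"],o["q"].round(2))
```

```text
[ 0.59088776 -0.23077273  0.18478566] 1.124137797291638 [-1.68881103 -0.02825423  4.10083436] [-0.00811     0.40251656 -0.06048306] [ 0.55  0.48 -0.37  1.68  0.2   1.01 -0.34]
```

>>> carry_out(targets=[255, 0, 0, 0, 4, 255, 0, 0, 0, 4, 255, 0, 0, 0, 4, 255, 0, 0, 0, 4, 255, 0, 0, 0, 4, 255, 0, 0, 0, 4, 255, 0, 0, 0, 2, 255, 0, 0, 0, 0])

```text
t: 16.3
eef_pos: [0.591, -0.2308, 0.1848]
tool_rot: [0.001, 0.705, 0.709, 0.0]
contact_force: [-0.0, -0.2, 4.6]
gripper_width: 0.133
grasp_force: 49.5
```

Run:
```python
from h import *
o=bot.get_obs(); q=o["tool_rot"]; print(o["eef_pos"],2*np.arctan2(q[2],q[1]),o["contact_force"],o["torque"],o["q"].round(2))
```

```text
[ 0.59101361 -0.23078006  0.18476426] 1.5759738326048969 [-0.0156458  -0.17310629  4.64341886] [-0.04358909  0.27984999 -0.03890816] [ 0.62  0.5  -0.47  1.68  0.26  1.03  0.07]
```

>>> carry_out(targets=[255, 0, 0, 0, 1.5, 255, 0, 0, 0, 1.5, 255, 0, 0, 0, 1, 255, 0, 0, 0, 0])

```text
t: 16.7
eef_pos: [0.591, -0.2307, 0.1848]
tool_rot: [0.001, 0.679, 0.734, 0.0]
contact_force: [-0.8, -0.7, 5.3]
gripper_width: 0.134
grasp_force: 49.7
```

Run:
```python
from h import *
o,c=cam("wrist"); q=o["tool_rot"]; print(2*np.arctan2(q[2],q[1]),o["contact_force"],o["torque"])
save(c,"w6.png",s=1.5)
_,c=cam("scene"); save(c,"s6.png",(150,170,270,250),s=6)
```

```text
1.6482917943255635 [-0.76503543 -0.72095851  5.34287095] [-0.1315321   0.15035926 -0.07132024]
```

View pics/w6.png

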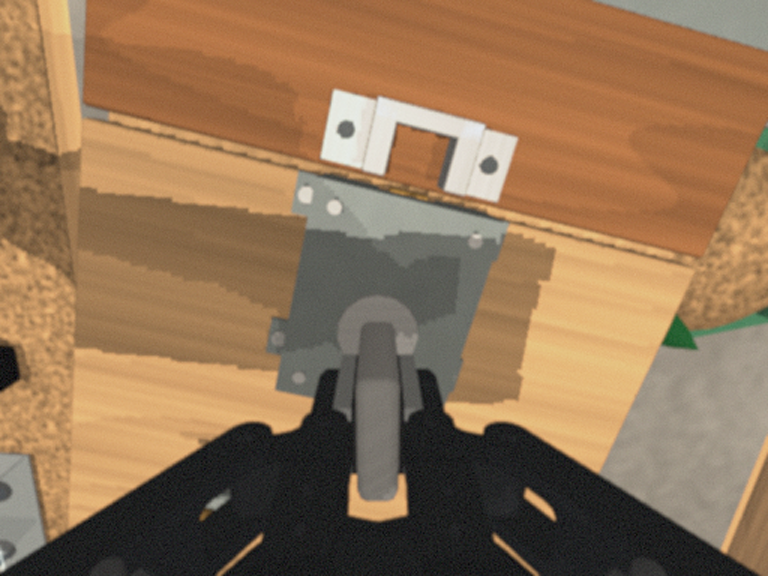

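The bolt is gone from the keep (no brass left at (420,155)) and the collar lies flat on the lock face. A last touch towards the stop, then I unload, open and withdraw.

>>> carry_out(targets=[255, 0, 0, 0, 1, 255, 0, 0, 0, 0.5, 255, 0, 0, 0, 0])

```text
t: 17.1
eef_pos: [0.591, -0.2307, 0.1848]
tool_rot: [0.001, 0.67, 0.743, 0.0]
contact_force: [-0.8, 0.4, 5.1]
gripper_width: 0.13
grasp_force: 49.7
```

Run:
```python
from h import *
o=bot.get_obs(); q=o["tool_rot"]; print(2*np.arctan2(q[2],q[1]),o["contact_force"],o["torque"])
```

```text
1.6741670775258404 [-0.76815923  0.39881516  5.14419082] [-0.172582    0.15634207 -0.14366023]
```

>>> carry_out(targets=[255, 0, 0, 0.3, -2, 255, 0, 0, 0, 0, 190, 0, 0, 0, 0, 130, 0, 0, 0, 0, 130, 0, 0, 0, 0, 130, 0, 0, 0, 0, 130, 0, 0, 5, 0, 130, 0, 0, 15, 0, 130, 0, 0, 30, 0, 130, 0, 0, 30, 0, 130, 0, 0, 30, 0, 130, -15, 0, 10, 0, 130, -25, 0, 0, 0, 130, -20, 0, 0, 0, 130, 0, 0, 0, 0])

```text
t: 18.6
eef_pos: [0.5288, -0.2311, 0.3063]
tool_rot: [0.001, 0.683, 0.73, -0.001]
contact_force: [0.4, -0.9, 0.3]
gripper_width: 0.491
grasp_force: 0.0
```

Run:
```python
from h import *
o,c=cam("wrist"); q=o["tool_rot"]; print(2*np.arctan2(q[2],q[1]),o["contact_force"],o["gripper_width"])
save(c,"w7.png",s=1.5)
```

```text
1.6373860573168664 [ 0.37550568 -0.93269319  0.2715929 ] 0.49135992880922785
```

View pics/w7.png

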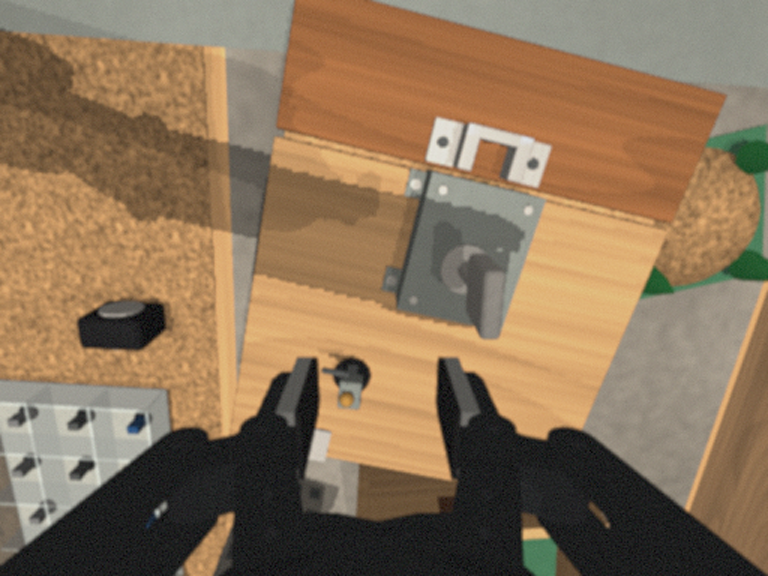

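The key stands in the lock with its collar flat at (465,268). The keep at (495,155) is empty, and the walker at (350,380) and tape measure at (122,325) are undisturbed. The robot touches nothing, so I hand in.

```bash
python3 -c "
from station import bot
print(bot.hand_in())"
```

```text
the job is handed in; nothing more can be done
None
```

The chest is unlocked: the key is fully home in the lock and turned to its stop, the bolt is drawn clear of its keep, the key was left standing, and the job was handed in after about 19 s. The slot already lined up as the key went down, so only one light rock of about 2° each way was needed.

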